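Set the dosing lane selector to the green lane

ROBOT

A 6-joint arm with a two-finger parallel gripper is mounted at the origin on the work surface. World frame = base frame: x ahead of the robot, y to its left, z up, the work surface at z = 0. Lengths are in m, angles in degrees, forces in N, time in s.
With the tool pointing down it reaches from about 0.35 to 0.875 m from the base axis. Payload 4.2 kg.
Tool frame: the origin (TCP) lies between the finger pads, 19 mm behind the fingertips; this is the grasp point; z points along the fingers, y is the line along which they close (so a half turn about z gives the same grasp; the last joint's range is limited). The gripper opens to 87 mm and grips with 3 to 60 N. Pads are 19 mm wide; open, the fingers measure 117 mm over their backs; the gripper's body (75 mm by 190 mm) begins 51 mm behind the grasp point.
Start: joints at [-54.225, 22.042, 0.453, 0, -68.411, -14.817], TCP at [0.224, -0.584, 0.241] pointing down, gripper open.
Joint ranges: [-179.83, 179.83], [-69.29, 118.12], [-61.27, 80.66], [-181.25, 117.63], [-171.15, -9.14], [-177.46, 177.46]. Speed limits (degrees/s): [159.86, 159.86, 180, 180, 180, 180].

INTERFACE

Orientations are given as a 3x3 rotation matrix whose columns are the frame's x, y, z axes.
In Python, from station import r, probe_bus, capture gives the robot as it stands (r), with the cameras as plain functions and the readings (probe_bus).
- The arm moves only by the shell command python3 steer.py FILE, which reads ROWS from the file FILE. ROWS is a JSON list of rows, 1 to 8 of them, each of 7 numbers: the opening from 0.0 (shut) to 1.0 (fully open), then dx, dy, dz in m, then a rotation vector rx, ry, rz in degrees; each row is the pose to reach, as a shift and turn from the pose commanded when the command began, along the tool's axes at that moment; what a row does not reach only later rows make up. A row lasts 1/10 s, in which the tool goes at most 0.05 m and 8.59 degrees, less where a joint would pass 70% of its speed; a pose out of reach is approached as far as the arm can. The fingers move at their own pace and stop on an object; the grip force is fixed at half the most. Time passes only in rows, so rows that do not move let the fingers close. It prints the time, the measured TCP pose, the force, the opening and the grip force at its end. Input that does not fit is refused with a message, and nothing moves.
- probe_bus.sense(): the state, without advancing time (a new reading comes with each control period).
- capture(name): name is "side" or "top"; returns a dict with "pixels" (400x640x3 uint8, red, green, blue), "z_map" (400x640 float32, m along the optical axis (not along the pixel's ray), 0 where there is no reading), "K" (3x3 intrinsics, pixels), "distortion" ([k1, k2, p1, p2, k3] as OpenCV has them; the pictures are not rectified), "world_from_camera" (4x4, takes a point from camera to world coordinates). Camera axes: x right, y up, looking along -z (the intrinsics and any distortion apply to the point x, -y, -z); pixel columns grow to the right and rows downward; lengths in m; the calibration is good to about 2 mm. A picture is of the moment at which its call begins.
- r.finish_job(): hands the job in; it is judged then, once.
The state is a dict: "time_s": time; "joints": joint angles; "joint_velocities": joint speeds; "effort": joint torques, N m; "tcp_pos": TCP position; "ee_rot": TCP orientation; "wrist_force": force on the tool from outside, world axes, zero at the start; "moment": the same for the moment, N m; "gripper_width": opening from 0.0 (shut) to 1.0 (fully open); "gripper_force": force on a finger pad.
Only numpy, scipy, OpenCV 4.12 (cv2) and the standard library are available. Lean on these libraries where they do the work, as an engineer would, in place of code of your own. Each camera call takes 0.05 s, during which the arm holds its last target. There are 200 camera calls.

TASK

Switch the dosing lane selector from its park notch to the green lane: pull the sprung knob up until it is free, turn it so that its pointer stands at the green pip, and let it drop fully home in the notch there. The notch does not lie exactly at the pip, so feel for it with the knob's spring and never force the knob or its key; then let go, leaving the tubes and the cap standing where they are.

Things in the scene. Friction and masses are not known exactly. Their poses are not given: they have to be found in the camera images.
- selector: the lane selector, bolted down: aluminium box 170 x 170 x 60 mm; origin at the centre of its underside, -x its front (away from the robot; blue display). The knob stands on its middle. Four pips (blue, yellow, green, red) lie in a fan around the front, 0.76 and 1.28 rad to either side of it; the colours change places. Under the knob: a plate with a park notch at the front and a notch near each pip
- knob: black pull-and-turn knob; origin on its upright axis, level with the selector's underside when home; -x is the pointer's direction. Grip bar 60 mm long (x), 16 mm thick (y), from 80 to 114 mm above the origin, on a skirt 98 mm across (72 to 80 mm). Under the skirt, 42 mm from the axis below the pointer, a 4 mm wide key sits 6 mm deep in a 6.4 mm wide notch. Turns 1.6 rad either side of the front
- pull (a joint): how far the knob is pulled up, m: 0 = home in a notch, about 0.006 = key resting on the plate, 0.012 = upper stop. Spring 9 N at home, 12.6 N at the stop, plus 1.7 N weight; damped, 60 N per m/s. Over a notch it drops home in about 0.1 s if the grip is open or light (about 5 N lets it slide between the pads; 25 N holds it). More than 25 N between key and plate or notch wall counts as forcing
- pointer (a point): tip of the white pointer nose, 60 mm from the knob's axis, 75 mm above the knob's origin (it passes above the pips)
- knob_grip (a point): point on the knob's axis in the grip bar, 104 mm above the knob's origin, 24 mm above the skirt: a good TCP height for gripping across the bar from above. With the fingers left about 1 mm clear of the bar on each side the knob is turned with about 0.1 rad of play and is free to drop
- pip_green: the green pip, fixed on the selector's top, 62 mm from the knob's axis, 14 mm across, 6 mm high; origin at the centre of its underside. The green lane's notch lies up to 0.2 rad to either side of the pip's true direction from the axis: all four lane notches are shifted by one unknown angle, park is not. From park the turn to it is at most 1.5 rad
- tube_tall: tall white tube, 42 mm across, 130 mm high; origin at the centre of its underside; leave it where it is
- tube_small: small white tube, 22 mm across, 85 mm high; origin at the centre of its underside; leave it where it is
- tube_small2: second small white tube, 22 mm across, 85 mm high; origin at the centre of its underside; leave it where it is
- cap: orange cap, 24 mm across, 18 mm high, standing on a rear corner of the selector's top (its centre 93 mm from the knob's axis); origin at the centre of its underside; leave it where it is

How it is judged:
By the outcome, as a careful person would: the job done as asked, in the order asked, and still so for the second after the job is handed in, with the robot touching nothing.
It also fails if it takes over 54 s, if anything falls off the work surface, if the arm or the gripper's body presses on something with over 40 N, if the wrist force passes 120 N, or if a joint passes its speed limit or range.

## Working session

There is one attempt and no reset: what is moved stays moved. The work goes in short steps, Python scripts to look and compute and a shell command to move; the robot and the scene stay as the last step left them, time stands still between calls to the robot, and variables do not carry over. Pictures are saved under pics/ and viewed, at most 10 in all, crops included, and the job is handed in when it is done.

```bash
ls; mkdir -p pics; python3 - <<'E'
from station import r, probe_bus, capture
import cv2,numpy as np
for n in("side","top"):
    c=capture(n); np.savez(f"{n}0.npz",**c); cv2.imwrite(f"pics/{n}0.png",c["pixels"][...,::-1])
    print(n,c["K"],c["distortion"],c["world_from_camera"])
s=probe_bus.sense();print(s)
E
```

```text
pics
station.py
steer.py
side [[371.22347494   0.         324.39433813]
 [  0.         371.22347494 195.04167719]
 [  0.           0.           1.        ]] [-0.02846738  0.          0.          0.          0.        ] [[ 0.9717654   0.10535478 -0.2111217   0.40969547]
 [-0.23569964  0.47458692 -0.84806423 -0.52862598]
 [ 0.01084798  0.87388079  0.48601923  0.44182725]
 [ 0.          0.          0.          1.        ]]
top [[476.85946931   0.         321.49653656]
 [  0.         476.85946931 202.94196456]
 [  0.           0.           1.        ]] [-0.08094012  0.          0.          0.          0.        ] [[ 0.04029588  0.97926769 -0.19852214  0.34504149]
 [-0.99917709  0.0385724  -0.01254279  0.0562304 ]
 [-0.00462528  0.1988642   0.98001614  1.16088177]
 [ 0.          0.          0.          1.        ]]
{'time_s': 0.1, 'joints': array([-5.42238013e+01,  2.20850029e+01,  3.87876225e-01, -2.53188821e-02,
       -6.84126003e+01, -1.48174102e+01]), 'joint_velocities': array([ 0.02334224, -0.21065964,  0.19593271,  0.13395829, -0.08547318,
       -0.05755902]), 'effort': array([-6.96107918e-05, -3.91689885e+01,  1.87936181e+01,  4.23193663e+00,
        1.34927835e-02, -6.99623774e-05]), 'tcp_pos': array([ 0.22340267, -0.58316415,  0.24028505]), 'ee_rot': array([[-9.33896198e-01, -3.57543387e-01, -7.86217195e-04],
       [-3.57544239e-01,  9.33894479e-01,  1.79392434e-03],
       [ 9.28381147e-05,  1.95644655e-03, -9.99998082e-01]]), 'wrist_force': array([ 0.04893472, -0.10868226,  0.78879892]), 'moment': array([ 0.00718145,  0.00528123, -0.02119557]), 'gripper_force': 0.0, 'gripper_width': 1.0012677582551643}
```

View pics/top0.png

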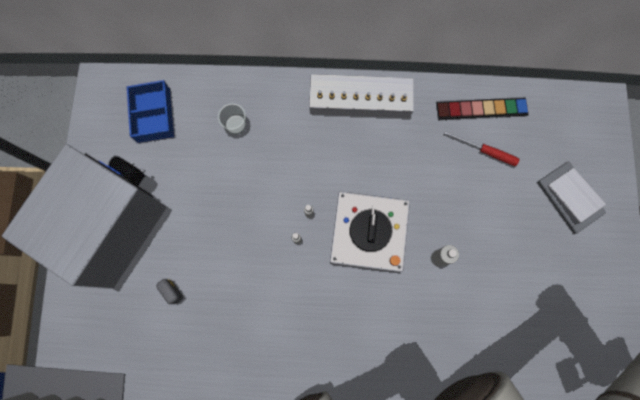

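View pics/side0.png

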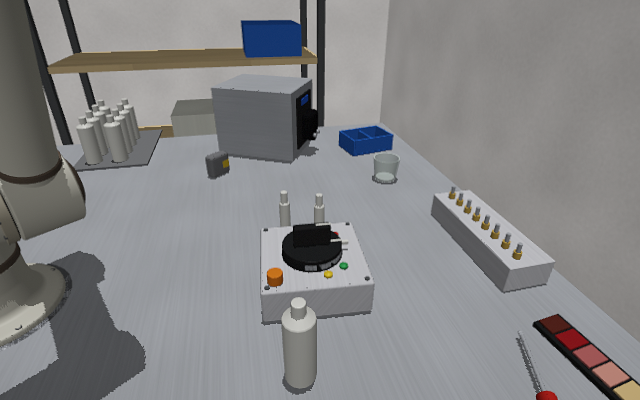

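The top view shows the selector at about (370,232) with its pointer up (+x), green pip at (391,214), yellow (396,226), cap (395,261), small tubes (308,211) and (297,238), and tall tube (450,255). In the side view the skirt is at (312,250), the green pip at (344,266) and the cap at (275,277).

```bash
cat > h.py <<'E'
import cv2,numpy as np
def ray(c,uv):
    x=cv2.undistortPoints(np.array([[uv]],float),c["K"],c["distortion"])[0,0]
    T=c["world_from_camera"]; return T[:3,3],T[:3,:3]@np.array([x[0],-x[1],-1.])
def onz(c,uv,z):
    o,d=ray(c,uv); return o+d*(z-o[2])/d[2]
def tri(c1,u1,c2,u2):
    o,d=ray(c1,u1);p,e=ray(c2,u2)
    s=np.linalg.lstsq(np.c_[d,-e],p-o,rcond=None)[0]
    a,b=o+s[0]*d,p+s[1]*e; return (a+b)/2,np.linalg.norm(a-b)
def blob(c,f,box):
    x0,y0,x1,y1=box; im=c["pixels"]; hsv=cv2.cvtColor(im,cv2.COLOR_RGB2HSV)
    m=f(hsv.astype(int)); k=np.zeros(m.shape,bool); k[y0:y1,x0:x1]=m[y0:y1,x0:x1]
    n,l,st,ce=cv2.connectedComponentsWithStats(k.astype(np.uint8))
    i=1+np.argmax(st[1:,4]); return ce[i],st[i],l==i
green=lambda h:(h[...,0]>45)&(h[...,0]<90)&(h[...,1]>110)
yellow=lambda h:(h[...,0]>20)&(h[...,0]<35)&(h[...,1]>110)
orange=lambda h:(h[...,0]>4)&(h[...,0]<18)&(h[...,1]>130)
red=lambda h:((h[...,0]<5)|(h[...,0]>172))&(h[...,1]>120)
blue=lambda h:(h[...,0]>100)&(h[...,0]<130)&(h[...,1]>130)
dark=lambda h:(h[...,2]<60)
E
python3 - <<'E'
from h import *
t=dict(np.load("top0.npz"));s=dict(np.load("side0.npz"))
bt=(325,190,415,272);bs=(255,220,375,300)
for n,f in dict(green=green,yellow=yellow,orange=orange).items():
    a,sa,_=blob(t,f,bt);b,sb,_=blob(s,f,bs)
    print(n,a,sa[4],b,sb[4],tri(t,a,s,b),onz(t,a,.066))
for n,f in dict(red=red,blue=blue).items():
    a,sa,_=blob(t,f,bt); print(n,a,sa[4],onz(t,a,.066))
a,sa,m=blob(t,dark,(340,200,402,260))
cn=max(cv2.findContours(m.astype(np.uint8),0,1)[0],key=cv2.contourArea)
# skirt outline -> plane z=.08 -> circle
P=np.array([onz(t,p[0],.08)[:2] for p in cv2.convexHull(cn).astype(float)])
(cx,cy),rad=cv2.minEnclosingCircle(P.astype(np.float32));print("skirt",a,sa,cx,cy,rad)
im=cv2.resize(t["pixels"][190:275,325:460,::-1],None,fx=5.9,fy=5.9,interpolation=cv2.INTER_CUBIC);cv2.imwrite("pics/tc.png",im)
E
```

```text
green [390.28571429 214.        ] 7 [343.35714286 265.4047619 ] 42 (array([ 0.54919274, -0.09221485,  0.06069938]), np.float64(0.002744721056694934)) [ 0.54683443 -0.0912713   0.066     ]
yellow [396.33333333 226.25      ] 12 [327.7037037  273.85185185] 54 (array([ 0.52036784, -0.10656181,  0.06125067]), np.float64(0.0022811657400885897)) [ 0.51846735 -0.10571011  0.066     ]
orange [394.51666667 260.18333333] 60 [274.56420233 276.64202335] 257 (array([ 0.44033353, -0.10217525,  0.06773066]), np.float64(0.0016924042207770503)) [ 0.43963369 -0.10241696  0.066     ]
red [354.25       209.33333333] 12 [ 0.55461784 -0.006846    0.066     ]
blue [345.81818182 219.81818182] 11 [0.52903209 0.01209271 0.066     ]
skirt [370.10608553 231.08388158] [ 350  211   41   40 1216] 0.5045859217643738 -0.04440046474337578 0.04736501723527908
```

View pics/tc.png

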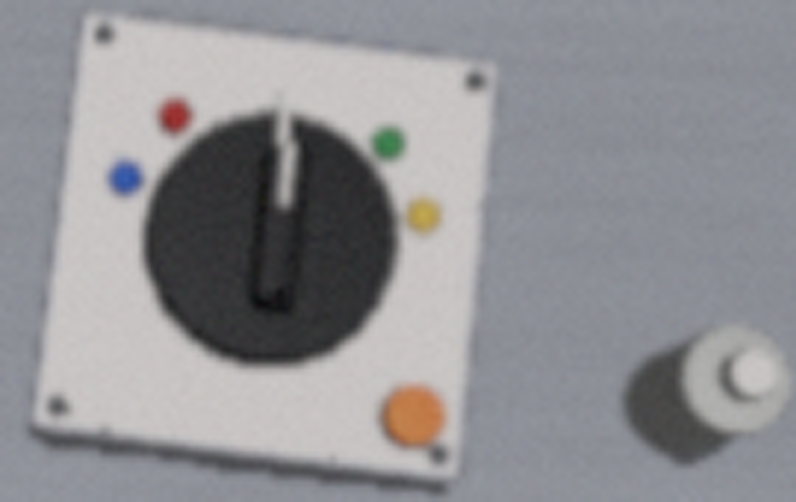

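The crop confirms the pointer at the front (up, slightly right), with green first to the right of it (crop 388,143) and yellow next (423,215). Next I fit the selector pose from the pips.

```bash
python3 - <<'E'
from h import *
t=dict(np.load("top0.npz"));s=dict(np.load("side0.npz"))
bt=(325,190,415,272);bs=(255,220,375,300)
def fit(A,B):
    a=A-A.mean(0);b=B-B.mean(0);th=np.arctan2((a[:,0]*b[:,1]-a[:,1]*b[:,0]).sum(),(a*b).sum())
    R=np.array([[np.cos(th),-np.sin(th)],[np.sin(th),np.cos(th)]]);tt=B.mean(0)-R@A.mean(0)
    return tt,np.degrees(th),(A@R.T+tt-B)*1e3
# model frame: front=+x, left=+y
ang=dict(green=-.76,yellow=-1.28,red=.76,blue=1.28)
f=dict(green=green,yellow=yellow,red=red,blue=blue)
A=np.array([[.062*np.cos(v),.062*np.sin(v)] for v in ang.values()])
B=np.array([onz(t,blob(t,f[k],bt)[0],.066)[:2] for k in ang])
print("top",*fit(A,B))
# looser masks using brighter weights: box corners at z=.06 from crop (px = 325+u/5.9,190+v/5.9)
C=np.array([onz(t,(325+u/5.9,190+v/5.9),.06)[:2] for u,v in[(88,15),(495,63),(460,475),(37,425)]])
h=.085;print("corners",*fit(np.array([[h,h],[h,-h],[-h,-h],[-h,h]]),C))
for k,z in dict(green=.064,yellow=.064).items(): 
    b=blob(s,f[k],bs)[0]; print(k,"side",onz(s,b,z),"top",onz(t,blob(t,f[k],bt)[0],.066))
# bar top in the side view & skirt from side view
m=blob(s,dark,(270,215,352,275))[2]
cn=max(cv2.findContours(m.astype(np.uint8),0,1)[0],key=cv2.contourArea);print(cv2.boundingRect(cn))
for uv in[(370,230),(371,226),(345,200),(385,255)]:
    print(uv, t["z_map"][uv[1],uv[0]])
im=cv2.resize(s["pixels"][215:290,255:380,::-1],None,fx=6.4,fy=6.4,interpolation=cv2.INTER_CUBIC);cv2.imwrite("pics/sc.png",im)
E
```

```text
top [ 0.50600628 -0.0451205 ] -5.147008827661095 [[ 0.09862349 -0.42171367]
 [-0.08499471 -0.16260612]
 [-0.02107144  0.23478534]
 [ 0.00744266  0.34953445]]
corners [ 0.50599606 -0.04719732] -4.655865412082265 [[ 2.76481845  2.83807224]
 [ 2.18896928 -3.03790859]
 [-2.79971242 -1.96145113]
 [-2.1540753   2.16128747]]
green side [ 0.54940398 -0.09587734  0.064     ] top [ 0.54683443 -0.0912713   0.066     ]
yellow side [ 0.52073445 -0.10951588  0.064     ] top [ 0.51846735 -0.10571011  0.066     ]
(282, 223, 60, 49)
(370, 230) 1.0556012
(371, 226) 1.0579087
(345, 200) 1.1249888
(385, 255) 1.0987824
```

View pics/sc.png

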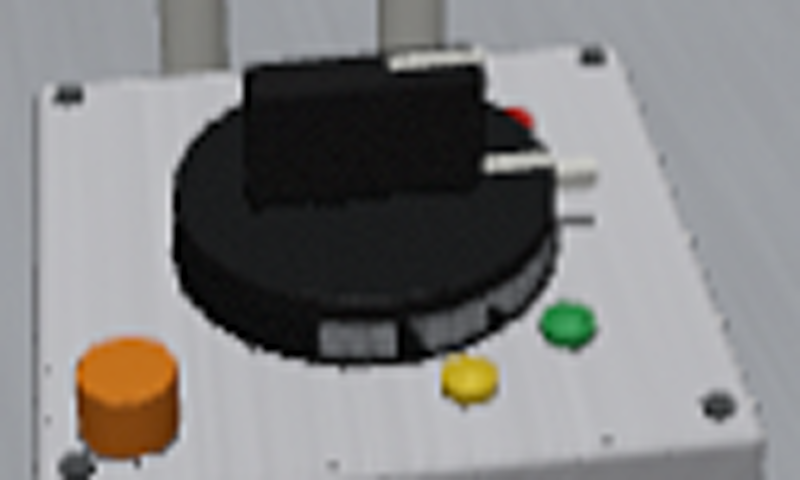

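```bash
echo '[[1,-0.034,0.03,0,0,0,4],[1,-0.068,0.06,0,0,0,8],[1,-0.102,0.09,0,0,0,12],[1,-0.136,0.12,0,0,0,16],[1,-0.17,0.15,0,0,0,20],[1,-0.204,0.18,0,0,0,23],[1,-0.238,0.21,0,0,0,26.1],[1,-0.272,0.24,0,0,0,26.1]]' > m.json && python3 steer.py m.json
cat > g.py <<'E'
# print tool-frame shift/turn to a target: python3 g.py x y z yaw(of tool x, deg)
import sys,numpy as np
from station import r, probe_bus, capture
s=probe_bus.sense();x,y,z,a=map(float,sys.argv[1:])
R=s["ee_rot"];p=s["tcp_pos"];ca=np.degrees(np.arctan2(R[1,0],R[0,0]))
print("t",round(s["time_s"],2),"pos",p.round(4),"yaw",round(ca,2),"w",round(s["gripper_width"],3),"gf",round(s["gripper_force"],1),"F",s["wrist_force"].round(1),"M",s["moment"].round(2),"j",s["joints"].round(0))
print("shift",(R.T@(np.array([x,y,z])-p)).round(4),"rz",round(-((a-ca+180)%360-180),2),"tilt z",R[:,2].round(4), "F tool",(R.T@s["wrist_force"]).round(1))
E
python3 g.py 0.5073 -0.0474 0.15 174.85
```

```text
time_s: 0.9
tcp_pos: [0.392, -0.2604, 0.2411]
ee_rot: [[-0.996, 0.091, -0.0], [0.091, 0.996, 0.0], [0.0, 0.0, -1.0]]
wrist_force: [0.6, -0.5, 0.1]
gripper_width: 1.0
gripper_force: 0.0
t 0.9 pos [ 0.392  -0.2604  0.2411] yaw 174.8 w 1.0 gf 0.0 F [ 0.6 -0.5  0.1] M [-0.07 -0.13  0.01] j [-14.   7. -20.  -0. -63. -81.]
shift [-0.0955  0.2225  0.0911] rz -0.05 tilt z [-2.e-04  3.e-04 -1.e+00] F tool [-0.6 -0.4 -0.1]
```

```bash
echo '[[1,-0.02,0.046,0,0,0,0],[0.6,-0.04,0.09,0,0,0,0],[0.5,-0.06,0.135,0.0,0,0,0],[0.5,-0.08,0.18,0.03,0,0,0],[0.5,-0.0955,0.2225,0.06,0,0,0],[0.5,-0.0955,0.2225,0.085,0,0,0]]' > m.json && python3 steer.py m.json
python3 g.py 0.5073 -0.0474 0.104 174.85
python3 - <<'E'
from station import r, probe_bus, capture
import cv2,numpy as np
c=capture("side");d=capture("top")
f=lambda a:cv2.resize(a[...,::-1],(400,400),interpolation=cv2.INTER_CUBIC)
cv2.imwrite("pics/b1.png",np.hstack([f(c["pixels"][180:300,250:370]),f(d["pixels"][180:280,320:420])]))
E
```

```text
time_s: 1.5
tcp_pos: [0.5089, -0.0459, 0.1558]
ee_rot: [[-0.996, 0.085, 0.003], [0.085, 0.996, 0.001], [-0.003, 0.001, -1.0]]
wrist_force: [0.4, 0.3, 0.2]
gripper_width: 0.631
gripper_force: 0.0
t 1.5 pos [ 0.5089 -0.0459  0.1558] yaw 175.1 w 0.631 gf 0.0 F [0.4 0.3 0.2] M [-0.07 -0.05 -0.  ] j [  13.   16.  -22.    0.  -52. -108.]
shift [ 0.0016 -0.0017  0.0517] rz 0.25 tilt z [ 3.e-03  6.e-04 -1.e+00] F tool [-0.3  0.4 -0.2]
```

View pics/b1.png

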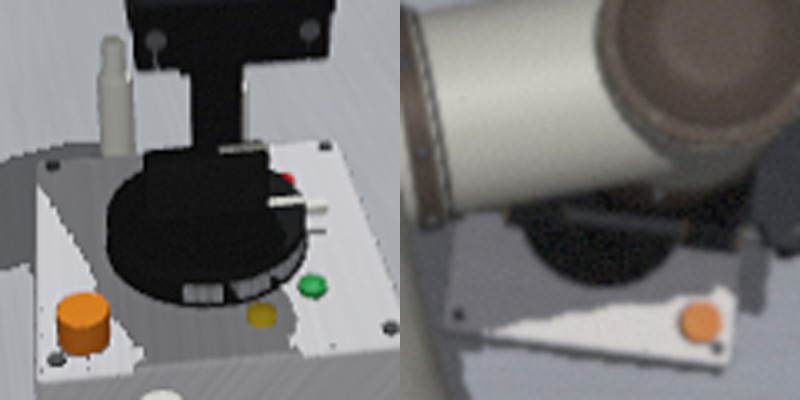

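The side view shows the fingers above and straddling the bar, with the cap and green pip clear. I go down next, then close.

```bash
echo '[[0.5,0,0,0.03,0,0,0],[0.4,0,0,0.052,0,0,0],[0.3,0,0,0.052,0,0,0],[0.22,0,0,0.052,0,0,0],[0.22,0,0,0.052,0,0,0],[0.22,0,0,0.052,0,0,0]]' > m.json && python3 steer.py m.json
python3 g.py 0.5073 -0.0474 0.104 174.85
```

```text
time_s: 2.2
tcp_pos: [0.5077, -0.0493, 0.1059]
ee_rot: [[-0.996, 0.09, 0.003], [0.09, 0.996, 0.0], [-0.003, 0.001, -1.0]]
wrist_force: [-0.2, 0.6, -0.1]
gripper_width: 0.237
gripper_force: 0.0
t 2.2 pos [ 0.5077 -0.0493  0.1059] yaw 174.85 w 0.237 gf 0.0 F [-0.2  0.6 -0.1] M [-0.02  0.02 -0.01] j [  13.   19.  -26.    0.  -44. -108.]
shift [0.0006 0.0018 0.0019] rz -0.0 tilt z [ 3.1e-03  5.0e-04 -1.0e+00] F tool [0.3 0.5 0.1]
```

```bash
echo '[[0.2,0,0,0,0,0,0],[0.1,0,0,0,0,0,0],[0,0,0,0,0,0,0],[0,0,0,0,0,0,0],[0,0,0,0,0,0,0]]' > m.json && python3 steer.py m.json
python3 g.py 0.5073 -0.0474 0.104 174.85
```

```text
time_s: 2.7
tcp_pos: [0.508, -0.0479, 0.1055]
ee_rot: [[-0.996, 0.089, 0.003], [0.089, 0.996, 0.002], [-0.003, 0.002, -1.0]]
wrist_force: [-0.1, 7.1, 5.1]
gripper_width: 0.179
gripper_force: 30.0
t 2.7 pos [ 0.508  -0.0479  0.1055] yaw 174.9 w 0.179 gf 30.0 F [-0.1  7.1  5.1] M [1.78 0.3  0.03] j [  13.   19.  -26.   -0.  -44. -108.]
shift [0.0007 0.0004 0.0015] rz 0.05 tilt z [ 0.0034  0.0017 -1.    ] F tool [ 0.7  7.1 -5.1]
```

```bash
echo '[[0,0,0.0005,-0.002,0,0,0],[0,0,0.001,-0.004,0,0,0],[0,0,0.001,-0.006,0,0,0],[0,0,0.001,-0.008,0,0,0],[0,0,0.001,-0.0095,0,0,0],[0,0,0.001,-0.0095,0,0,0],[0,0,0.001,-0.0095,0,0,0]]' > m.json && python3 steer.py m.json
python3 g.py 0.5073 -0.0474 0.104 174.85
cat > k.py <<'E'
# side-view crop + mean rows of the white mark on the knob
from station import r, probe_bus, capture
import cv2,numpy as np,sys
c=capture("side");cv2.imwrite(f"pics/{sys.argv[1]}.png",cv2.resize(c["pixels"][205:285,260:370,::-1],None,fx=6,fy=6,interpolation=cv2.INTER_CUBIC))
np.savez(sys.argv[1]+".npz",**c)
E
python3 k.py p1
```

```text
time_s: 3.4
tcp_pos: [0.5077, -0.0476, 0.1124]
ee_rot: [[-0.996, 0.09, 0.002], [0.09, 0.996, 0.001], [-0.002, 0.001, -1.0]]
wrist_force: [5.7, 2.7, -12.7]
gripper_width: 0.182
gripper_force: 30.0
t 3.4 pos [ 0.5077 -0.0476  0.1124] yaw 174.83 w 0.182 gf 30.0 F [  5.7   2.7 -12.7] M [ 0.56 -1.8   0.05] j [  13.   19.  -26.   -0.  -46. -108.]
shift [0.0004 0.0002 0.0084] rz -0.02 tilt z [ 0.0016  0.0011 -1.    ] F tool [-5.4  3.1 12.7]
```

View pics/p1.png

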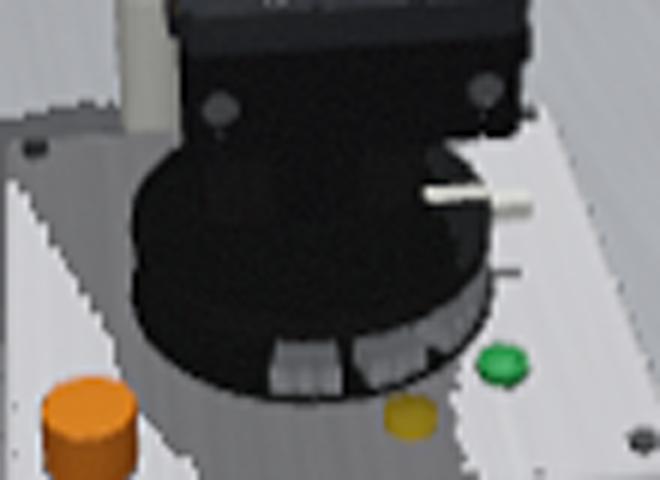

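The pointer nose has risen (crop 530,208), and the 12.7 N down-force fits about 7 mm of pull. I raise it 2 mm more for clearance.

```bash
echo '[[0,-0.0005,0.0003,-0.002,0,0,0],[0,-0.0005,0.0003,-0.0025,0,0,0],[0,-0.0005,0.0003,-0.0025,0,0,0]]' > m.json && python3 steer.py m.json
python3 g.py 0.5073 -0.0474 0.104 174.85
```

```text
time_s: 3.75
tcp_pos: [0.5077, -0.0476, 0.1146]
ee_rot: [[-0.996, 0.09, 0.0], [0.09, 0.996, 0.001], [-0.0, 0.001, -1.0]]
wrist_force: [6.3, 1.7, -12.7]
gripper_width: 0.183
gripper_force: 30.0
t 3.75 pos [ 0.5077 -0.0476  0.1146] yaw 174.83 w 0.183 gf 30.0 F [  6.3   1.7 -12.7] M [ 0.34 -1.78  0.02] j [  13.   19.  -25.   -0.  -46. -108.]
shift [0.0005 0.0001 0.0106] rz -0.02 tilt z [ 4.e-04  9.e-04 -1.e+00] F tool [-6.1  2.3 12.7]
```

```bash
echo '[[0,0,0,0,0,0,1],[0,0,0,0,0,0,2],[0,0,0,0,0,0,3],[0,0,0,0,0,0,3]]' > m.json && python3 steer.py m.json
python3 g.py 0.5073 -0.0474 0.104 174.85
```

```text
time_s: 4.15
tcp_pos: [0.5077, -0.0476, 0.1146]
ee_rot: [[-0.99, 0.143, 0.0], [0.143, 0.99, 0.001], [-0.0, 0.001, -1.0]]
wrist_force: [4.5, 1.0, -13.1]
gripper_width: 0.178
gripper_force: 30.0
t 4.15 pos [ 0.5077 -0.0476  0.1146] yaw 171.8 w 0.178 gf 30.0 F [  4.5   1.  -13.1] M [ 0.35 -1.74  0.01] j [  13.   19.  -25.   -0.  -46. -111.]
shift [0.0005 0.0001 0.0106] rz -3.05 tilt z [ 4.e-04  9.e-04 -1.e+00] F tool [-4.3  1.7 13.1]
```

```bash
echo '[[0,0,0,0,0,0,4],[0,0,0,0,0,0,8],[0,0,0,0,0,0,12],[0,0,0,0,0,0,16],[0,0,0,0,0,0,20],[0,0,0,0,0,0,24],[0,0,0,0,0,0,27],[0,0,0,0,0,0,27]]' > m.json && python3 steer.py m.json
python3 g.py 0.5073 -0.0474 0.104 174.85; python3 k.py p2
```

```text
time_s: 4.95
tcp_pos: [0.5078, -0.0475, 0.1146]
ee_rot: [[-0.817, 0.577, 0.001], [0.577, 0.817, 0.001], [0.0, 0.001, -1.0]]
wrist_force: [5.5, 1.4, -14.2]
gripper_width: 0.178
gripper_force: 30.0
t 4.95 pos [ 0.5078 -0.0475  0.1146] yaw 144.77 w 0.178 gf 30.0 F [  5.5   1.4 -14.2] M [ 0.35 -1.77 -0.04] j [  13.   19.  -25.   -0.  -46. -138.]
shift [ 0.0005 -0.0002  0.0106] rz -30.08 tilt z [ 5.e-04  9.e-04 -1.e+00] F tool [-3.7  4.3 14.2]
```

View pics/p2.png

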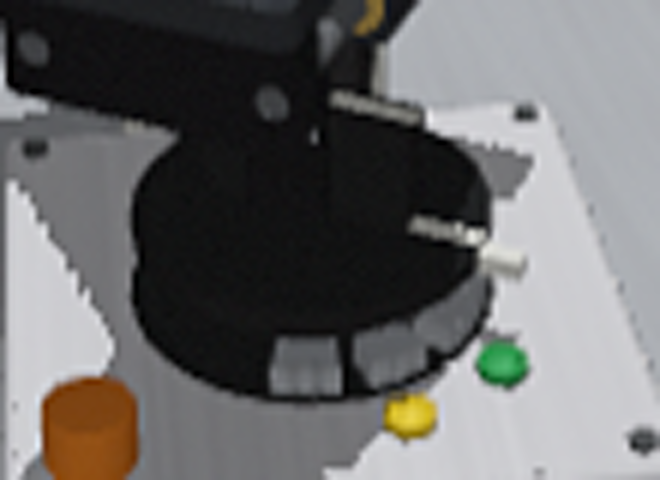

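The pointer (crop 525,262) followed the turn and stands about 14° short of the green pip (503,363). I now loosen the grip so the key rests on the plate, and lower the tool slightly.

```bash
echo '[[0.207,0,0,0,0,0,0],[0.207,0,0,0,0,0,0],[0.207,0,0,0,0,0,0],[0.207,0,0,0.002,0,0,0],[0.207,0,0,0.004,0,0,0],[0.207,0,0,0.004,0,0,0]]' > m.json && python3 steer.py m.json
python3 g.py 0.5073 -0.0474 0.104 174.85
cat > z.py <<'E'
# knob drop check: lowest row of the pointer nose/skirt rim in side view, z_map on skirt near rim
from station import r, probe_bus, capture
from h import *
import sys
c=capture("side"); np.savez(sys.argv[1]+".npz",**c)
g=cv2.cvtColor(c["pixels"],cv2.COLOR_RGB2GRAY).astype(int)
T=c["world_from_camera"];K=c["K"]
v,u=np.mgrid[235:275,282:345];d=c["z_map"][235:275,282:345]
x=cv2.undistortPoints(np.c_[u.ravel(),v.ravel()].astype(float)[:,None],K,c["distortion"])[:,0];d=d.ravel()
P=(np.c_[x[:,0]*d,-x[:,1]*d,-d]@T[:3,:3].T+T[:3,3])
rr=np.hypot(P[:,0]-.509,P[:,1]+.05); m=(d>0)&(rr<.044)&(rr>.02)&(P[:,2]<.1)&(P[:,2]>.06)
print("skirt top z",np.median(P[m,2]).round(4),m.sum())
# pointer nose: bright px just outside skirt, on the world plane
E
python3 z.py q1
python3 - <<'E'
import re
s=open('z.py').read().replace('c=capture("side"); np.savez(sys.argv[1]+".npz",**c)','c=dict(np.load(sys.argv[1]+".npz"))')
for n in("side0","p1","p2"):
    import sys;sys.argv=["",n];print(n);exec(s)
E
```

```text
time_s: 5.6
tcp_pos: [0.5073, -0.0481, 0.1123]
ee_rot: [[-0.818, 0.576, -0.0], [0.576, 0.818, -0.0], [0.0, -0.0, -1.0]]
wrist_force: [0.7, -0.2, -0.2]
gripper_width: 0.209
gripper_force: 0.3
t 5.6 pos [ 0.5073 -0.0481  0.1123] yaw 144.86 w 0.209 gf 0.3 F [ 0.7 -0.2 -0.2] M [ 0.05 -0.2  -0.04] j [  13.   19.  -26.    0.  -46. -138.]
shift [0.0004 0.0006 0.0083] rz -29.99 tilt z [-2.e-04 -2.e-04 -1.e+00] F tool [-0.7  0.2  0.2]
skirt top z 0.0856 997
side0
skirt top z 0.0806 906
p1
skirt top z 0.0867 1004
p2
skirt top z 0.0887 1034
```

Height gauge from the depth map: home 0.0806, lifted 0.0887, and now 0.0856, so the key rests on the plate. Next I sweep in 2° steps with dwells. Each step is less than the notch's 3.3° play, and the sweep stops on a drop.

```bash
cat >> z.py <<'E'
s=probe_bus.sense();R=s["ee_rot"];turn=174.85-np.degrees(np.arctan2(R[1,0],R[0,0]))
print("  t",round(s["time_s"],2),"fingers turned",turn.round(2),"Mz",s["moment"][2].round(2),"F",s["wrist_force"].round(1),"gf",round(s["gripper_force"],1))
sys.exit(int(np.median(P[m,2])<.0835 or abs(s["moment"][2])>.5))
E
echo '[[0.207,0,0,0,0,0,2],[0.207,0,0,0,0,0,4],[0.207,0,0,0,0,0,4]]' > m.json && python3 steer.py m.json >/dev/null; python3 z.py q && echo '[[0.207,0,0,0,0,0,2],[0.207,0,0,0,0,0,2],[0.207,0,0,0,0,0,2]]' > m.json && python3 steer.py m.json >/dev/null && python3 z.py q && echo '[[0.207,0,0,0,0,0,2],[0.207,0,0,0,0,0,2],[0.207,0,0,0,0,0,2]]' > m.json && python3 steer.py m.json >/dev/null && python3 z.py q && echo '[[0.207,0,0,0,0,0,2],[0.207,0,0,0,0,0,2],[0.207,0,0,0,0,0,2]]' > m.json && python3 steer.py m.json >/dev/null && python3 z.py q
```

```text
skirt top z 0.0856 1000
  t 6.0 fingers turned 33.94 Mz 0.06 F [-1.   3.4  0.8] gf 1.1
skirt top z 0.0857 995
  t 6.35 fingers turned 35.93 Mz 0.02 F [ 0.4  5.5 -0.3] gf 2.1
skirt top z 0.0857 996
  t 6.7 fingers turned 37.91 Mz 0.22 F [-0.4  5.5  0.6] gf 6.1
skirt top z 0.0857 990
  t 7.05 fingers turned 39.9 Mz 0.2 F [0.4 6.9 0.4] gf 7.2
```

```bash
echo '[[0.207,0.0005,0.0005,0,0,0,2],[0.207,0.0005,0.0005,0,0,0,2],[0.207,0.0005,0.0005,0,0,0,0],[0.207,0.0005,0.0005,0,0,0,0]]' > m.json && python3 steer.py m.json >/dev/null; python3 z.py q && echo '[[0.207,0,0,0,0,0,4],[0.207,0,0,0,0,0,4],[0.207,0,0,0,0,0,2],[0.207,0,0,0,0,0,2]]' > m.json && python3 steer.py m.json >/dev/null && python3 z.py q && echo '[[0.207,0,0,0,0,0,4],[0.207,0,0,0,0,0,4],[0.207,0,0,0,0,0,2],[0.207,0,0,0,0,0,2]]' > m.json && python3 steer.py m.json >/dev/null && python3 z.py q  && echo '[[0.207,0,0,0,0,0,4],[0.207,0,0,0,0,0,4],[0.207,0,0,0,0,0,2],[0.207,0,0,0,0,0,2]]' > m.json && python3 steer.py m.json >/dev/null && python3 z.py q
```

```text
skirt top z 0.0856 990
  t 7.5 fingers turned 40.0 Mz 0.04 F [ 0.3  4.1 -0.9] gf 1.7
skirt top z 0.0857 997
  t 7.95 fingers turned 42.03 Mz 0.07 F [ 0.9  3.9 -0.8] gf 1.5
skirt top z 0.0856 993
  t 8.4 fingers turned 44.03 Mz 0.09 F [ 1.4  3.2 -0.1] gf 1.4
skirt top z 0.0856 991
  t 8.85 fingers turned 46.02 Mz 0.02 F [0.4 3.1 0.1] gf 1.5
```

```bash
echo '[[0.207,0.0004,0.0004,0,0,0,4],[0.207,0.0004,0.0004,0,0,0,4],[0.207,0.0004,0.0004,0,0,0,2],[0.207,0.0004,0.0004,0,0,0,2]]' > m.json && python3 steer.py m.json >/dev/null; python3 z.py q && echo '[[0.207,0,0,0,0,0,4],[0.207,0,0,0,0,0,4],[0.207,0,0,0,0,0,2],[0.207,0,0,0,0,0,2]]' > m.json && python3 steer.py m.json >/dev/null && python3 z.py q && echo '[[0.207,0,0,0,0,0,4],[0.207,0,0,0,0,0,4],[0.207,0,0,0,0,0,2],[0.207,0,0,0,0,0,2]]' > m.json && python3 steer.py m.json >/dev/null && python3 z.py q; python3 k.py p3
```

```text
skirt top z 0.0856 995
  t 9.3 fingers turned 48.01 Mz 0.01 F [ 1.9  1.1 -0.3] gf 0.8
skirt top z 0.0856 979
  t 9.75 fingers turned 50.0 Mz 0.05 F [ 2.   0.8 -0.9] gf 0.6
skirt top z 0.0856 985
  t 10.2 fingers turned 51.99 Mz 0.04 F [ 1.2 -0.  -0. ] gf 0.6
```

View pics/p3.png

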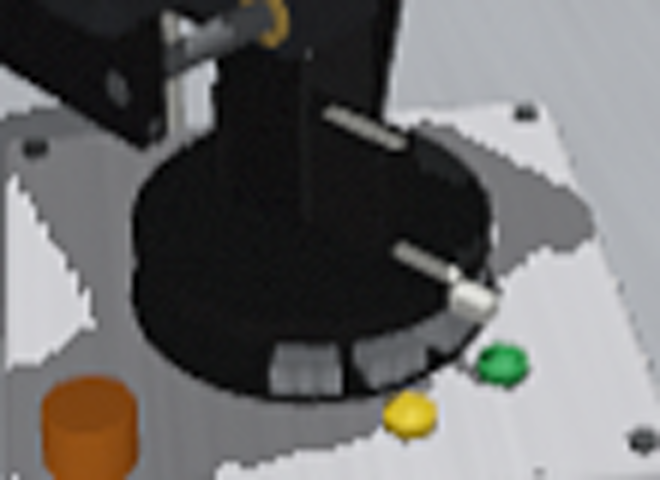

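The pointer nose is now at crop (478,300) and the green pip at (503,363). I compute its angle, checking it against the two earlier poses.

```bash
python3 - <<'E'
from h import *
c=dict(np.load("side0.npz"))
for n,u,v,f,o,z in[("home",592,173,6.4,(255,215),.075),("p2 30deg",520,265,6,(260,205),.083),("p3",486,303,6,(260,205),.0805),("pip",503,363,6,(260,205),.064)]:
    p=onz(c,(o[0]+u/f-.4,o[1]+v/f-.4),z)
    d=p[:2]-[.5088,-.0493]; print(n,p.round(4),"r",np.hypot(*d).round(4),"turn",(-5.15-np.degrees(np.arctan2(d[1],d[0]))).round(1))
E
```

```text
home [ 0.5683 -0.0515  0.075 ] r 0.0596 turn -3.0
p2 30deg [ 0.5581 -0.0798  0.083 ] r 0.058 turn 26.6
p3 [ 0.546  -0.0901  0.0805] r 0.0552 turn 42.5
pip [ 0.5497 -0.0952  0.064 ] r 0.0615 turn 43.1
```

```bash
echo '[[0.207,0,0,0,0,0,4],[0.207,0,0,0,0,0,4],[0.207,0,0,0,0,0,2],[0.207,0,0,0,0,0,2]]' > m.json && python3 steer.py m.json >/dev/null; python3 z.py q && echo '[[0.207,0,0,0,0,0,4],[0.207,0,0,0,0,0,4],[0.207,0,0,0,0,0,2],[0.207,0,0,0,0,0,2]]' > m.json && python3 steer.py m.json >/dev/null && python3 z.py q && echo '[[0.207,0,0,0,0,0,4],[0.207,0,0,0,0,0,4],[0.207,0,0,0,0,0,2],[0.207,0,0,0,0,0,2]]' > m.json && python3 steer.py m.json >/dev/null && python3 z.py q && echo '[[0.207,0,0,0,0,0,4],[0.207,0,0,0,0,0,4],[0.207,0,0,0,0,0,2],[0.207,0,0,0,0,0,2]]' > m.json && python3 steer.py m.json >/dev/null && python3 z.py q; python3 g.py .5 0 .1 0
```

```text
skirt top z 0.0854 986
  t 10.7 fingers turned 53.99 Mz 0.0 F [ 0.3  0.6 -1.6] gf 0.6
skirt top z 0.0806 945
  t 11.15 fingers turned 55.99 Mz -0.01 F [ 1.   0.8 -0.3] gf 0.4
t 11.15 pos [ 0.5072 -0.0468  0.1122] yaw 118.86 w 0.208 gf 0.4 F [ 1.   0.8 -0.3] M [-0.03 -0.19 -0.01] j [  13.   19.  -26.    0.  -46. -164.]
shift [0.0445 0.0163 0.0122] rz 118.86 tilt z [-6.e-04 -2.e-04 -1.e+00] F tool [0.2 1.2 0.3]
```

It dropped home: 0.0806, the same as at park, with no load. I square up to the bar, open and retreat upward.

```bash
echo '[[0.207,0,0,0,0,0,-3],[0.25,0,0,0,0,0,-5],[0.35,0,0,0,0,0,-5],[0.45,0,0,0,0,0,-5],[0.5,0,0,0,0,0,-5],[0.5,0,0,-0.03,0,0,-5],[0.5,0,0,-0.07,0,0,-5],[0.5,0,0,-0.11,0,0,-5]]' > m.json && python3 steer.py m.json
python3 z.py q; echo '[[0.6,0.045,0,-0.11,0,0,0],[0.6,0.09,0,-0.11,0,0,0],[0.6,0.12,0,-0.11,0,0,0],[0.6,0.12,0,-0.11,0,0,0]]' > m.json && python3 steer.py m.json
python3 z.py p4; python3 - <<'E'
from h import *
from station import r, probe_bus, capture
c=dict(np.load("p4.npz"));d=capture("top")
cv2.imwrite("pics/end.png",np.hstack([cv2.resize(a[...,::-1],(w,400),interpolation=cv2.INTER_CUBIC) for a,w in((c["pixels"][190:300,250:380],473),(d["pixels"][180:280,290:370],320))]))
s=dict(np.load("side0.npz"))
print("cap",blob(c,orange,(255,220,375,300))[0],blob(s,orange,(255,220,375,300))[0])
E
```

```text
time_s: 11.95
tcp_pos: [0.5069, -0.0468, 0.2232]
ee_rot: [[-0.557, 0.831, -0.002], [0.831, 0.557, -0.0], [0.001, -0.002, -1.0]]
wrist_force: [1.4, -0.3, 0.4]
gripper_width: 0.491
gripper_force: 0.0
skirt top z 0.0806 940
  t 12.0 fingers turned 50.91 Mz 0.02 F [ 2.  -0.5  5.4] gf 0.0
time_s: 12.4
tcp_pos: [0.4398, 0.0547, 0.335]
ee_rot: [[-0.558, 0.83, 0.005], [0.83, 0.558, 0.002], [-0.001, 0.005, -1.0]]
wrist_force: [0.7, 0.4, -0.3]
gripper_width: 0.6
gripper_force: 0.0
skirt top z 0.0806 952
  t 12.45 fingers turned 50.83 Mz -0.01 F [-2.2  1.3  0.6] gf 0.0
cap [274.56420233 276.64202335] [274.56420233 276.64202335]
```

View pics/end.png

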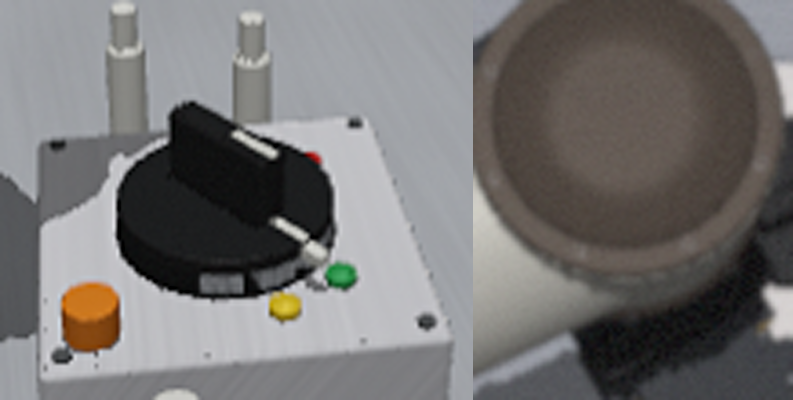

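The knob is home with its pointer (315,255) next to the green pip (341,275). The cap has not moved, the tubes are standing, and the robot is clear.

```bash
python3 -c "
from station import r, probe_bus, capture
print(r.finish_job())"
```

```text
the job is handed in; nothing more can be done
None
```

The job is handed in at about 12.5 s: the knob dropped home in the green lane's notch, about 50° from park, and the cap and the tubes still stand with the gripper clear.

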